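# Humidity probe held in a stock tub's guide collar

## Task

Gently pick the orange-handled humidity probe out of its dock by its delicate handle (the handle's shell cracks if squeezed hard) and lower its rod straight down through the blue collar on the lid of a white tub, without the probe touching that tub or the one with the yellow collar, until the red band on the rod is level with the collar's top. Finish while still holding it there: upright, still, and centred in the collar. Leave the other stock on the bench where it is.

Things in the scene. Friction and masses are not known exactly. Their poses are not given: they have to be found in the camera images.
- probe: humidity probe, loose, 60 to 130 g, upright in its dock: orange square handle 26 x 26 x 50 mm tall; an 8 mm steel rod hangs 100 mm down from it on its axis. Origin: centre of the handle's underside; z up the axis, x and y square to the handle's flat sides (grip it across these). Delicate shell: at most 20 N per finger; 6 to 10 N carries it securely
- probe_tip (a point): lower end of the probe's rod, 100 mm below the handle's underside, brass-coloured
- probe_mark (a point): middle of the red band (10 mm tall) round the probe's rod, 60 mm above the tip, 40 mm below the handle's underside
- dock: the probe's dock, screwed down: dark foot 90 x 90 x 10 mm, two thin posts on its +x side, green top plate 84 x 70 mm, its top 115 mm above the bench. The rod hangs through a 16 mm hole in the plate's middle, the handle stands on the plate; the probe lifts straight up. Origin: centre of the foot's underside, below the hole; z up
- tub_blue: white square tub with a BLUE collar on its lid, fixed to the bench: 116 x 116 mm, lid top 80 mm above the bench, inside empty and free below the collar (inner floor 5 mm above the bench). Origin: centre of its underside; z up
- guide_blue (a point): centre of the mouth of the BLUE guide collar: the top of the collar, 100 mm above the bench, over the middle of the tub. Collar 44 mm outer diameter, 20 mm tall, a vertical open bore of 20 mm diameter through it into the tub (the rod has 6 mm all round). z up
- tub_yellow: a like tub with a YELLOW collar, fixed, not to be used. Origin: centre of its underside
- amber1: amber medicine bottle, white cap, 48 mm diameter, 98 mm tall, bystander; origin: centre of its underside
- amber2: another such amber bottle, bystander; origin: centre of its underside
- dropper: white dropper bottle, blue cap, 30 mm diameter, 85 mm tall, bystander; origin: centre of its underside
- carton1: white carton with a blue band lying flat, 50 x 95 x 24 mm, bystander; origin: centre of its underside
- carton2: white carton with a green band lying flat, 60 x 110 x 30 mm, bystander; origin: centre of its underside
- jar: white jar, 64 mm diameter, 85 mm tall, bystander; origin: centre of its underside
- cup: clear cup, 64 mm diameter, 60 mm tall, bystander; origin: centre of its underside
There are look-alikes about, which are no part of the job. Leave any pink or turquoise look-alike of the tub_blue alone.

How it is judged:
By the outcome, as a careful person would: the job done as asked, in the order asked, and still so for the second after the job is handed in, while the arm keeps its last pose, push and grip.
It also fails if it takes over 48 s, if anything falls off the work surface, if the arm or the gripper's body presses on something with over 40 N, if the wrist force passes 120 N, or if a joint passes its speed limit or range.

## Robot

A 6-joint arm with a two-finger parallel gripper is mounted at the origin on the work surface. World frame = base frame: x ahead of the robot, y to its left, z up, the work surface at z = 0. Lengths are in m, angles in rad, forces in N, time in s.
With the tool pointing down it reaches from about 0.325 to 0.85 m from the base axis. Payload 4.4 kg.
Tool frame: the origin (TCP) lies between the finger pads; the fingertips stand r.finger_overhang ahead of it and the grasp point (between the pads) lies 11 mm behind it (r.finger_overhang is the distance from the TCP to the fingertips, in m); z points along the fingers, y is the direction in which the jaws open and shut (so a half turn about z gives the same grasp; the last joint's range is limited). The gripper opens to 94 mm and grips with 3 to 60 N. Pads are 16 mm wide; open, the fingers measure 119 mm over their backs; the gripper's body (75 mm by 177 mm) begins 78 mm behind the grasp point.
Start: joints at [-1.403, 0.207, 1.542, -0, 1.393, -0.15], TCP at [0.18, -0.546, 0.213] pointing down, gripper open.
Joint ranges: [-2.73, 2.73], [-0.86, 2.22], [0.23, 2.46], [-1.11, 4.25], [0.08, 2.63], [-2.82, 2.82]. Speed limits (rad/s): [2.79, 2.79, 3.14, 3.14, 3.14, 3.14].

## Interface

Orientations are given as a unit quaternion [x, y, z, w].
In Python, from workcell import r gives the robot as it stands. The module is installed in compiled form; this text tells all that it offers. Calls block until the motion is done:
- r.movep(position, orientation): joint-space move of the TCP to a pose.
- r.move_l(position, orientation=None, max_speed=0.15): straight line of the TCP; orientation=None keeps the orientation; max_speed is the mean speed in m/s.
- r.move_j(angles): joint-space move.
- r.grip(opening, grip_force=None): finger opening in m; grip_force is the grip in N (None keeps the last); returns when the fingers have stopped.
- r.pause(seconds).
- r.solve_ik(position, orientation): joint angles nearest the present ones, or None.
- r.grab_frame(name): name is "scene" or "top"; returns (picture, depth): 420x560x3 uint8, red, green, blue; 420x560 float32, m along the optical axis (not along the pixel's ray), 0 where there is no reading.
- r.calibration(name): a dict with "K" (3x3 intrinsics, pixels), "k1" (the pictures are not rectified: a ray, as slopes to the right and down, at radius r is drawn at 1 + k1 r^2 times it, then the intrinsics apply), "R" (3x3) and "t" (3): a world point X has camera coordinates R X + t. Camera axes: x right, y down, z forward; pixel columns grow to the right and rows downward; lengths in m; the calibration is good to about 2 mm. A picture is of the moment at which its call begins. calibration takes no time and is no camera call.
A pose or a line that the arm cannot do raises r.IKError and nothing moves.
- r.job_done(): hands the job in, once; it reports no verdict.
Trained networks look in the newest picture that a camera, given by its name, has taken for a name from the list of things; names that differ only in an ending like _2 or _b are one class to them, and where a whole thing is asked for, a point or a joint stands for the part that bears it (a point fixed in the world has none). Each returns a list of dicts, best first, with "p" (0 to 1); they miss things now and then, are a little off and sometimes report something else, mostly with a low value. They report only what shows in the picture. A call takes as long as a camera call. They do not tell look-alikes from the thing itself.
- r.spot_in(thing, camera): "position" ([column, row] in pixels, amid what is visible of it).
- r.cut_out(thing, camera): "pixels" (420x560 bool, what is visible of it) and "position" ([column, row] in pixels, amid what is visible of it).
- r.spot_point(thing, camera): "position" ([column, row] in pixels: a listed point, or the origin of a listed thing).
Readings, each from a call of its own:
- r.get_time_s(): time.
- r.get_joint_pos(): joint angles.
- r.get_qd(): joint speeds.
- r.get_joint_efforts(): joint torques, N m.
- r.get_position(): TCP position.
- r.get_ee_rot(): TCP orientation.
- r.get_ft_force(): force on the tool from outside, world axes, zero at the start.
- r.get_ft_torque(): the same for the moment, N m.
- r.get_opening(): finger opening in m.
Only numpy, scipy, OpenCV 4.12 (cv2) and the standard library are available. Lean on these libraries where they do the work, as an engineer would, in place of code of your own. Each camera call takes 0.05 s, during which the arm holds its last target. There are 200 camera calls.

## Working session

There is one attempt and no reset: what is moved stays moved. The work goes in short steps, each a Python script; the robot and the scene stay as the last script left them, time stands still between calls to the robot, and variables do not carry over. Pictures are saved under pics/ and viewed, about 8 in all and at most 12, crops included, and the job is handed in when it is done.

```bash
mkdir -p pics
cat > h.py <<'E'
import numpy as np, cv2
from workcell import r
def cal(n):
    c=r.calibration(n); return [np.array(c[k],float) for k in("K","R","t")]+[c["k1"]]
def ray(n,px):
    K,R,t,k1=cal(n); q=(np.array(px,float)-K[:2,2])/[K[0,0],K[1,1]]
    s=q.copy()
    for _ in range(20): s=q/(1+k1*(s@s))
    return -R.T@t, R.T@np.array([s[0],s[1],1.])
def at_z(n,px,z):
    o,d=ray(n,px); return o+d*(z-o[2])/d[2]
def at_depth(n,px,D):
    o,d=ray(n,px); return o+d*D
def proj(n,X):
    K,R,t,k1=cal(n); c=R@np.array(X,float)+t; s=c[:2]/c[2]; s=s*(1+k1*(s@s)); return s*[K[0,0],K[1,1]]+K[:2,2]
def cloud(n,dep):
    K,R,t,k1=cal(n); v,u=np.mgrid[0:420,0:560]
    q=np.stack([(u-K[0,2])/K[0,0],(v-K[1,2])/K[1,1]],-1); s=q.copy()
    for _ in range(20): s=q/(1+k1*(s**2).sum(-1,keepdims=True))
    c=np.concatenate([s,np.ones_like(s[...,:1])],-1)*dep[...,None]
    return (c-t)@R
def save(n,im,f=1): cv2.imwrite(n,cv2.resize(im[...,::-1],None,fx=f,fy=f,interpolation=cv2.INTER_CUBIC))
E
python3 - <<'E'
from h import *
np.set_printoptions(precision=4,suppress=True)
print(r.finger_overhang,r.get_time_s(),r.get_ee_rot())
ims=[]
for n in("scene","top"):
    im,d=r.grab_frame(n); np.savez(f"{n}0.npz",im=im,d=d); save(f"pics/{n}0.png",im,1.4)
    K,R,t,k1=cal(n); print(n,-R.T@t,R[2],K[0,0],k1)
    for th in("probe","dock","probe_tip","guide_blue","tub_blue","tub_yellow"):
        try: print(th,[(np.round(x["position"],1),round(float(x["p"]),2)) for x in r.spot_point(th,n)])
        except Exception as e: print(th,e)
E
```

```text
0.008 0.0 [ 0.9873  0.1587  0.     -0.0011]
scene [1.4256 0.2576 0.7509] [-0.8096 -0.2153 -0.5461] 461.2876342048846 0.053733405278173864
probe [(array([281.5, 230.3]), 0.62)]
dock [(array([286.5, 267.5]), 0.75)]
probe_tip [(array([284.9, 263.2]), 0.76)]
guide_blue [(array([414.6, 198.3]), 0.87), (array([391.4, 242. ]), 0.86), (array([411.5, 167.4]), 0.83)]
tub_blue [(array([409., 191.]), 0.94), (array([387.2, 274.9]), 0.7), (array([408.6, 228.5]), 0.62), (array([290.4, 324. ]), 0.57), (array([244.6, 205.6]), 0.56)]
tub_yellow [(array([183.2, 240.2]), 0.87)]
top [0.1939 0.0084 1.4007] [ 0.2069  0.0062 -0.9783] 443.881541893045 0.01175301138125538
probe [(array([284.2, 157.4]), 0.58)]
dock [(array([282. , 169.9]), 0.65), (array([340.9, 243. ]), 0.31)]
probe_tip []
guide_blue [(array([183.4, 305.7]), 0.68), (array([207.9, 168.7]), 0.61), (array([184.5, 234.3]), 0.6), (array([284.8, 173.2]), 0.41)]
tub_blue [(array([191.9, 240.8]), 0.97), (array([188.7, 306.2]), 0.8), (array([206.1, 175.9]), 0.77), (array([333.2, 180.1]), 0.74)]
tub_yellow [(array([370.1, 183.9]), 0.57)]
```

View pics/scene0.png

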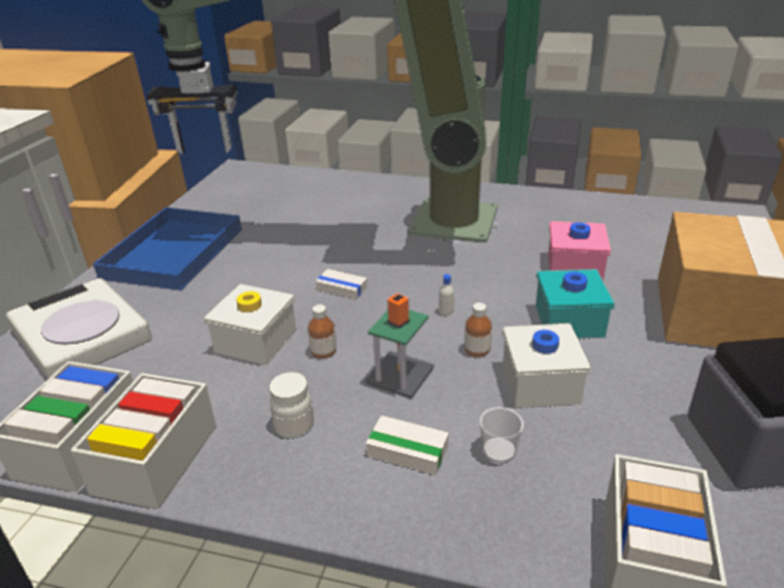

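View pics/top0.png

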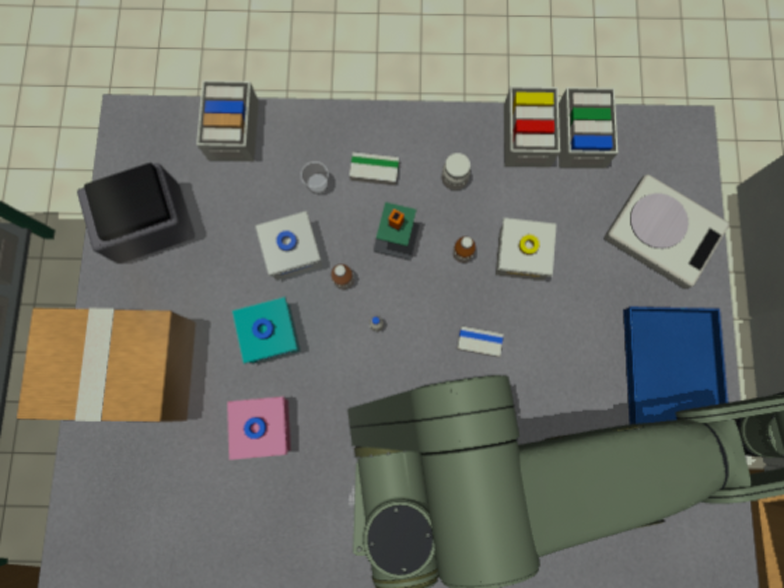

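Scene view (640x480-scaled pixels /1.4): the only orange-handled probe is at about scene (284,221) / top (283,155). Blue-collar candidates are the white tub at scene (389,244) / top (205,172), turquoise at scene (410,201) / top (187,234) and pink at scene (414,165) / top (182,305). The yellow-collar tub is at scene (178,215). I choose the white tub with the blue collar, and check it in the crop.

Run:
```python
from h import *
np.set_printoptions(precision=4,suppress=True)
out=[]
for n,(hc,gc) in {"scene":((284,221),(389,244)),"top":((283,155),(205,172))}.items():
    z=np.load(n+"0.npz"); im,d=z["im"],z["d"]; P=cloud(n,d); hsv=cv2.cvtColor(im,cv2.COLOR_RGB2HSV).astype(int)
    v,u=np.mgrid[0:420,0:560]
    near=lambda c,w:(abs(u-c[0])<w)&(abs(v-c[1])<w)
    H,S,V=hsv[...,0],hsv[...,1],hsv[...,2]
    mo=near(hc,22)&((H<14)|(H>174))&(S>170)&(V>60)&(d>0)
    mb=near(gc,20)&(H>100)&(H<130)&(S>130)&(d>0)
    mw=near(gc,50)&(S<40)&(V>110)&(d>0)&(abs(P[...,2]-.08)<.006)
    mg=near(hc,45)&(H>55)&(H<90)&(S>80)&(abs(P[...,2]-.115)<.008)
    for nm,m,zt in(("handle",mo,.165),("collar",mb,.1),("lid",mw,.08),("plate",mg,.115)):
        p=P[m]; print(n,nm,m.sum(),"z",np.percentile(p[:,2],[2,50,98]))
        t=m&(abs(P[...,2]-zt)<.006); p=P[t]
        if t.sum()<5: continue
        # intersect pixels with known plane, min area rect/centre
        Q=np.array([at_z(n,(a,b),zt)[:2] for b,a in np.argwhere(t)])
        rc=cv2.minAreaRect((Q*1000).astype(np.float32)); print("   top n",t.sum(),"zmed",np.median(p[:,2]),"rect mm",np.round(rc[0],1),np.round(rc[1],1),round(rc[2],1),"cloud mean",p[:,:2].mean(0))
    for c in(hc,gc):
        k=im[c[1]-45:c[1]+45,c[0]-45:c[0]+45]; out.append(cv2.resize(k,(300,300),interpolation=cv2.INTER_CUBIC))
save("pics/crop1.png",np.vstack([np.hstack(out[:2]),np.hstack(out[2:])]))
```

```text
scene handle 142 z [0.125  0.1492 0.1659]
   top n 48 zmed 0.1640694847492204 rect mm [609.6  20.5] [22.1 28.3] 1.8 cloud mean [0.6067 0.0203]
scene collar 224 z [0.0849 0.0969 0.1005]
   top n 152 zmed 0.09791062936383654 rect mm [568.3 256.9] [45.9 38. ] 5.1 cloud mean [0.5647 0.2569]
scene lid 1410 z [0.0751 0.0783 0.0813]
   top n 1410 zmed 0.07832095538286118 rect mm [549.5 231.2] [173.9 156. ] 17.9 cloud mean [0.5702 0.2574]
scene plate 431 z [0.1122 0.115  0.1175]
   top n 431 zmed 0.11501723035184024 rect mm [601.8  18.9] [68.5 83.3] 77.4 cloud mean [0.6125 0.0224]
top handle 37 z [0.1329 0.1538 0.1662]
   top n 14 zmed 0.1639561750525362 rect mm [592.   18.9] [21.9 22.4] 56.4 cloud mean [0.5916 0.0201]
top collar 101 z [0.0943 0.0996 0.105 ]
   top n 100 zmed 0.0996289025472979 rect mm [558.6 259.2] [38.3 36.5] 46.4 cloud mean [0.5586 0.2594]
top lid 1153 z [0.0748 0.0798 0.0848]Traceback (most recent call last):
  File "<stdin>", line 18, in <module>
  File "h.py", line 11, in at_z
    o,d=ray(n,px); return o+d*(z-o[2])/d[2]
        ~~~^^^^^^
  File "h.py", line 6, in ray
    K,R,t,k1=cal(n); q=(np.array(px,float)-K[:2,2])/[K[0,0],K[1,1]]
             ~~~^^^
  File "h.py", line 4, in cal
    c=r.calibration(n); return [np.array(c[k],float) for k in("K","R","t")]+[c["k1"]]
ValueError: time passes only in moves, steps and waits
```

```bash
python3 - <<'E'
s=open('h.py').read().replace('def cal(n):','from functools import lru_cache\n@lru_cache(None)\ndef cal(n):')
open('h.py','w').write(s)
E
python3 - <<'E'
from h import *
out=[]
for n,(hc,gc) in {"scene":((284,225),(389,248)),"top":((283,158),(205,172))}.items():
    im=np.load(n+"0.npz")["im"]
    for c,w in((hc,25),(gc,35)):
        k=im[c[1]-w:c[1]+w,c[0]-w:c[0]+w]; out.append(cv2.resize(k,(300,300),interpolation=cv2.INTER_NEAREST))
save("pics/crop1.png",np.vstack([np.hstack(out[:2]),np.hstack(out[2:])]))
E
```

```text
(no output)
```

View pics/crop1.png

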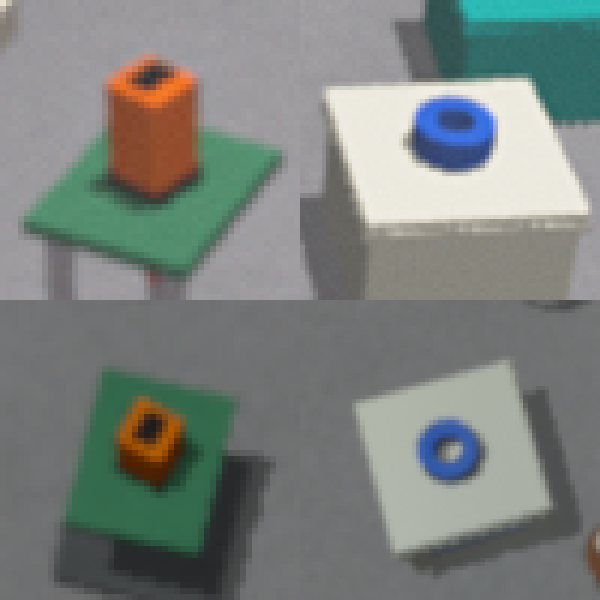

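The crop shows the orange square handle with a dark recess on top, turned relative to the green plate, and the white tub with the blue collar. The choice is confirmed. Next I fit models to the silhouettes in each camera.

```bash
cat > fit.py <<'E'
from h import *
from scipy.optimize import minimize
F=6
def sil(n,pts,c,w):
    q=np.array([proj(n,p) for p in pts]); q=(q-np.array(c)+w+.5)*F
    m=np.zeros((2*w*F,2*w*F),np.uint8); cv2.fillConvexPoly(m,cv2.convexHull((q*16).astype(np.int32)),255,shift=4)
    return cv2.resize(m,(2*w,2*w),interpolation=cv2.INTER_AREA)/255.
def mask(im,c,w,kind):
    k=im[c[1]-w:c[1]+w,c[0]-w:c[0]+w]; h=cv2.cvtColor(k,cv2.COLOR_RGB2HSV).astype(int);H,S,V=h[...,0],h[...,1],h[...,2]
    m={'o':((H<20)|(H>174))&(S>140)&(V>70),'b':(H>100)&(H<130)&(S>110),'g':(H>60)&(H<90)&(S>80)}[kind].astype(np.uint8)
    nl,l,st,_=cv2.connectedComponentsWithStats(m); m=(l==1+np.argmax(st[1:,4])).astype(np.uint8)
    cs,_=cv2.findContours(m,0,2); o=np.zeros_like(m)
    if kind=='g': cv2.fillConvexPoly(o,cv2.convexHull(cs[0]),1)
    else: cv2.drawContours(o,cs,-1,1,-1)
    return o.astype(float)
def box(x,y,a,lx,ly,z0,z1):
    ca,sa=np.cos(a),np.sin(a)
    return [(x+ca*i*lx/2-sa*j*ly/2,y+sa*i*lx/2+ca*j*ly/2,z) for i in(-1,1) for j in(-1,1) for z in(z0,z1)]
def cyl(x,y,R,z0,z1): return [(x+R*np.cos(a),y+R*np.sin(a),z) for a in np.linspace(0,6.283,32) for z in(z0,z1)]
def fit(ms,model,starts):
    def f(p): return sum(((sil(n,model(p),c,w)-m)**2).sum() for n,m,c,w in ms)
    best=min((minimize(f,s,method='Nelder-Mead',options=dict(xatol=2e-4,fatol=.05,initial_simplex=[s]+[np.array(s)+(.008 if i<2 else .25)*np.eye(len(s))[i] for i in range(len(s))])) for s in starts),key=lambda o:o.fun)
    return np.round(best.x,4),round(best.fun,1)
E
python3 - <<'E'
from fit import *
C={"scene":((284,225),(389,248)),"top":((283,158),(205,172))}
I={n:np.load(n+"0.npz")["im"] for n in C}
H={n:(n,mask(I[n],C[n][0],25,'o'),C[n][0],25) for n in C}
G={n:(n,mask(I[n],C[n][1],35,'b'),C[n][1],35) for n in C}
D={n:(n,mask(I[n],C[n][0],30,'g'),C[n][0],30) for n in C}
for ns in(["scene"],["top"],["scene","top"]):
    print(ns,"handle",fit([H[n] for n in ns],lambda p:box(*p,.026,.026,.115,.165),[(.605,.02,a) for a in(0,.4,.8,1.2)]))
    print("  collar",fit([G[n] for n in ns],lambda p:cyl(*p,.022,.08,.1),[(.563,.258)]))
    if ns!=["scene"]:pass
    print("  plate",fit([D[n] for n in ns],lambda p:box(*p,.084,.070,.109,.115),[(.605,.02,a) for a in(-.3,.3,1.3,1.8)]))
z=np.load("scene0.npz")
for n in C:
    for i,j in((0,"handle"),(1,"tub")): print(n,j,H[n][1].sum(),G[n][1].sum())
for q in("carton1","carton2","amber1","amber2","dropper","jar","cup"):
    r.grab_frame("top"); print(q,[(np.round(at_z("top",x["position"],.0)[:2],3),round(float(x["p"]),2)) for x in r.spot_point(q,"top")][:3])
E
```

```text
['scene'] handle (array([0.5925, 0.0162, 1.7138]), np.float64(68.7))
  collar (array([0.5569, 0.2552]), np.float64(64.7))
  plate (array([ 0.5959,  0.0174, -0.2182]), np.float64(111.7))
['top'] handle (array([0.6015, 0.0213, 1.3641]), np.float64(25.8))
  collar (array([0.5604, 0.2599]), np.float64(32.2))
  plate (array([ 0.5975,  0.0209, -0.2071]), np.float64(12.9))
['scene', 'top'] handle (array([0.6026, 0.0196, 1.7252]), np.float64(111.0))
  collar (array([0.5605, 0.2582]), np.float64(101.5))
  plate (array([ 0.597 ,  0.0203, -0.2244]), np.float64(136.3))
scene handle 238.0 243.0
scene tub 238.0 243.0
top handle 101.0 149.0
top tub 101.0 149.0
carton1 [(array([0.769, 0.086]), 0.63), (array([ 0.358, -0.166]), 0.61)]
carton2 [(array([0.778, 0.088]), 0.8)]
amber1 [(array([ 0.561, -0.134]), 0.81), (array([0.499, 0.144]), 0.68)]
amber2 [(array([ 0.557, -0.134]), 0.71), (array([0.5  , 0.141]), 0.6)]
dropper [(array([0.564, 0.268]), 0.72), (array([0.393, 0.051]), 0.52)]
jar [(array([ 0.756, -0.119]), 0.66)]
cup [(array([0.73 , 0.216]), 0.96), (array([0.59, 0.28]), 0.16)]
```

Run:
```python
from fit import *
C={"scene":((284,225),(389,248)),"top":((283,158),(205,172))}
out=[]
for n in C:
    im=np.load(n+"0.npz")["im"]
    for i,(k,w,pts) in enumerate((('o',25,box(.597,.0203,1.70-1.571,.026,.026,.115,.165)),('b',35,cyl(.5605,.2585,.022,.08,.1)))):
        c=C[n][i]; m=mask(im,c,w,k); s=sil(n,pts,c,w); print(n,k,m.sum(),s.sum(),((m-s)**2).sum())
        v=im[c[1]-w:c[1]+w,c[0]-w:c[0]+w].copy()
        f=300//(2*w) ; f=300/(2*w)
        V=cv2.resize(v,(300,300),interpolation=cv2.INTER_NEAREST)
        for a,col in((m,(255,255,255)),(s,(255,0,255))):
            b=cv2.resize((a>.5).astype(np.uint8),(300,300),interpolation=cv2.INTER_NEAREST); cs,_=cv2.findContours(b,0,2); cv2.drawContours(V,cs,-1,col,1)
        out.append(V)
save("pics/ov.png",np.vstack([np.hstack(out[:2]),np.hstack(out[2:])]))
```

```text
scene o 238.0 311.7764705882353 102.98975778546713
scene b 243.0 321.45098039215685 68.29793156478277
top o 101.0 126.80392156862744 39.731457131872354
top b 149.0 189.82745098039214 33.791018838908116
```

View pics/ov.png

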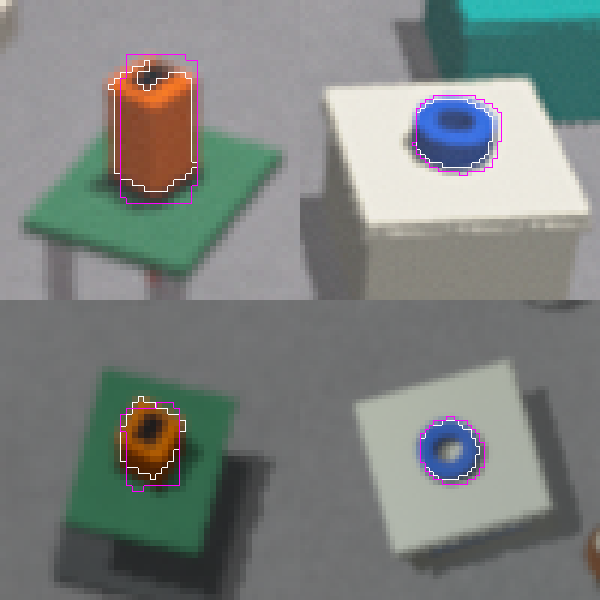

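The overlay shows my masks (white) eroded and holed compared with the models. I'll refit with half-chroma thresholds and hulls.

Run:
```python
from fit import *
def mask(im,c,w,kind):
    k=im[c[1]-w:c[1]+w,c[0]-w:c[0]+w].astype(int); s=cv2.resize(k.astype(np.float32),None,fx=1,fy=1)
    R,G,B=s[...,0],s[...,1],s[...,2]
    ch={'o':(R-np.maximum(B,G)),'b':B-R,'g':G-(R+B)/2}[kind]
    tot=s.sum(-1)+30; ch=ch/tot
    pk=np.percentile(np.sort(ch.ravel())[-80:],50)
    m=(ch>.45*pk).astype(np.uint8)
    nl,l,st,_=cv2.connectedComponentsWithStats(m); m=(l==1+np.argmax(st[1:,4])).astype(np.uint8)
    cs,_=cv2.findContours(m,0,2); o=np.zeros_like(m); cv2.fillConvexPoly(o,cv2.convexHull(np.vstack(cs)),1); return o.astype(float)
C={"scene":((284,225),(389,248)),"top":((283,158),(205,172))}
I={n:np.load(n+"0.npz")["im"] for n in C}
W={'o':20,'b':22,'g':32}
M={k:{n:(n,mask(I[n],C[n][k=='b'],W[k],k),C[n][k=='b'],W[k]) for n in C} for k in W}
print({(k,n):M[k][n][1].sum() for k in M for n in C})
mod={'o':lambda p:box(*p,.026,.026,.115,.165),'b':lambda p:cyl(*p,.022,.08,.1),'g':lambda p:box(*p,.084,.070,.110,.115)}
st={'o':[(.6,.02,a) for a in(0,.4,.8,1.2)],'b':[(.561,.258)],'g':[(.598,.02,-.2)]}
ov={}
for ns in(["scene"],["top"],["scene","top"]):
    for k in 'obg':
        f=fit([M[k][n] for n in ns],mod[k],st[k]); print(ns,k,*f); ov[k]=f[0]
out=[]
for n in C:
    for k in 'ob':
        _,m,c,w=M[k][n]; s=sil(n,mod[k](ov[k]),c,w)
        V=cv2.resize(I[n][c[1]-w:c[1]+w,c[0]-w:c[0]+w],(300,300),interpolation=cv2.INTER_NEAREST)
        for a,col in((m,(255,255,255)),(s,(255,0,255))):
            b=cv2.resize((a>.5).astype(np.uint8),(300,300),interpolation=cv2.INTER_NEAREST); cs,_=cv2.findContours(b,0,2); cv2.drawContours(V,cs,-1,col,1)
        out.append(V)
save("pics/ov2.png",np.vstack([np.hstack(out[:2]),np.hstack(out[2:])]))
```

```text
{('o', 'scene'): np.float64(301.0), ('o', 'top'): np.float64(112.0), ('b', 'scene'): np.float64(248.0), ('b', 'top'): np.float64(160.0), ('g', 'scene'): np.float64(670.0), ('g', 'top'): np.float64(661.0)}
['scene'] o [ 0.5949  0.0173 -0.0561] 34.1
['scene'] b [0.5575 0.256 ] 60.6
['scene'] g [ 0.5988  0.0178 -0.2135] 55.0
['top'] o [ 0.5991  0.0215 -0.1995] 15.5
['top'] b [0.5604 0.2604] 22.6
['top'] g [ 0.5975  0.021  -0.2064] 19.5
['scene', 'top'] o [ 0.5988  0.0186 -0.0238] 69.7
['scene', 'top'] b [0.56   0.2589] 88.8
['scene', 'top'] g [ 0.5983  0.0191 -0.2302] 104.2
```

View pics/ov2.png

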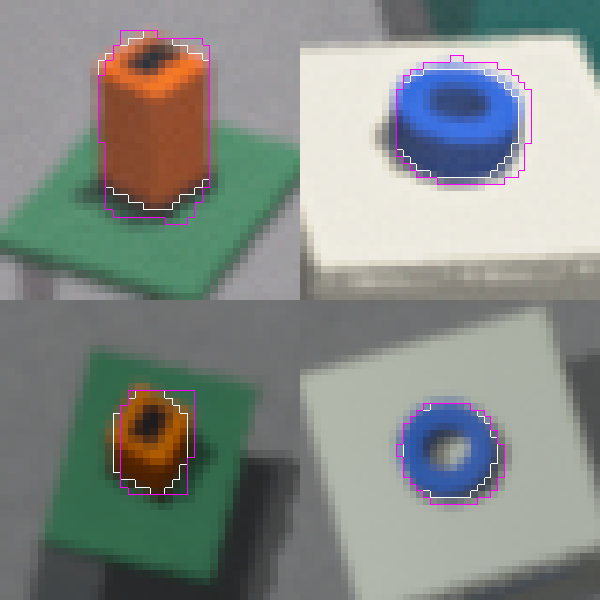

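The choice of objects is clear, but the handle yaw is poorly fitted by the silhouette. I'll use a small face-region rendering fit (region colours by linear least squares), which can be reused for the later checks.

```bash
cat > rfit.py <<'E'
from fit import box,cyl
from h import *
from scipy.optimize import minimize
F=6
def poly(n,pts,c,w):
    q=np.array([proj(n,p) for p in pts]); q=(q-np.array(c)+w+.5)*F-.5
    m=np.zeros((2*w*F,2*w*F),np.uint8); cv2.fillConvexPoly(m,cv2.convexHull(np.round(q*16).astype(np.int32)),1,shift=4); return m
def handle(n,p,c,w,z0=.115,plate=None):
    x,y,a=p; L=np.zeros((2*w*F,2*w*F),np.uint8); cam=ray(n,(280,210))[0]
    if plate is not None: L[poly(n,box(*plate,.084,.070,.110,.115),c,w)>0]=5
    for i in range(4):
        b=a+i*np.pi/2; nrm=np.array([np.cos(b),np.sin(b)])
        if nrm@(cam[:2]-[x,y]-.013*nrm)<=0: continue
        t=np.array([-nrm[1],nrm[0]]); m=np.array([x,y])+.013*nrm
        L[poly(n,[(*(m+s*.013*t),z) for s in(-1,1) for z in(z0,z0+.05)],c,w)>0]=1+i
    L[poly(n,box(x,y,a,.026,.026,z0+.05,z0+.05),c,w)>0]=6
    L[poly(n,box(x,y,a,.012,.012,z0+.05,z0+.05),c,w)>0]=7
    return L
def collar(n,p,c,w):
    L=np.zeros((2*w*F,2*w*F),np.uint8)
    L[poly(n,cyl(*p,.022,.08,.1),c,w)>0]=1
    L[poly(n,cyl(*p,.022,.1,.1),c,w)>0]=2
    b=poly(n,cyl(*p,.010,.1,.1),c,w)>0; L[b]=3
    L[b&(poly(n,cyl(*p,.010,.08,.08),c,w)>0)]=4
    return L
def cost(im,L,c,w):
    k=im[c[1]-w:c[1]+w,c[0]-w:c[0]+w].reshape(-1,3).astype(float)
    A=[cv2.GaussianBlur(cv2.resize((L==i).astype(np.float32),(2*w,2*w),interpolation=cv2.INTER_AREA),(0,0),.6).ravel() for i in np.unique(L)]
    A=np.array(A).T; s=np.linalg.lstsq(A,k,rcond=None)[0]; return np.sqrt(np.abs(A@s-k)).sum()/len(k)   # robust
def rfit(views,starts,d=.006):
    f=lambda p:sum(cost(im,fn(n,p,c,w),c,w) for n,im,fn,c,w in views)
    o=min((minimize(f,s,method='Nelder-Mead',options=dict(xatol=1e-4,fatol=1e-4,initial_simplex=[s]+[np.array(s)+(d if i<2 else .2)*np.eye(len(s))[i] for i in range(len(s))])) for s in starts),key=lambda o:o.fun)
    return np.round(o.x,4),round(o.fun,3)
E
python3 - <<'E'
from rfit import *
C={"scene":((284,222),(389,242)),"top":((283,156),(205,172))}
I={n:np.load(n+"0.npz")["im"] for n in C}
pl=(.598,.0195,-.21)
for ns in(["scene"],["top"],["scene","top"]):
    print(ns,"handle",rfit([(n,I[n],lambda n,p,c,w:handle(n,p,c,w,plate=pl),C[n][0],16 if n=="scene" else 12) for n in ns],[(.598,.02,a) for a in(-.75,-.5,-.25,0,.25,.5)]))
    print("   collar",rfit([(n,I[n],collar,C[n][1],14) for n in ns],[(.560,.258),(.555,.255),(.565,.26)]))
E
```

```text
['scene'] handle (array([ 0.6005,  0.0186, -0.1276]), np.float64(6.338))
   collar (array([0.5622, 0.2562]), np.float64(15.682))
['top'] handle (array([ 0.5973,  0.0207, -0.5126]), np.float64(5.766))
   collar (array([0.5602, 0.2591]), np.float64(5.058))
['scene', 'top'] handle (array([ 0.5975,  0.0192, -0.5321]), np.float64(13.113))
   collar (array([0.5605, 0.2576]), np.float64(21.572))
```

```bash
cat >> h.py <<'E'
def q(phi): 
    t=(phi+np.pi/2)/2; return [np.cos(t),np.sin(t),0,0]
E
python3 - <<'E'
from h import *
np.set_printoptions(precision=3,suppress=True)
H=np.array([.598,.020]); G=np.array([.5604,.2585])
best=None
for ph in(-.51,1.06,-.51+np.pi,1.06-np.pi):
    a=r.solve_ik([*H,.136],q(ph)); b=r.solve_ik([*G,.161],q(ph)); print(ph,a,b)
    if a is not None and b is not None and ph in(-.51,1.06,1.06-np.pi,-.51+np.pi):
        m=max(abs(a[5]),abs(b[5])); best=min(best or (9,0),(m,ph))
print(best); ph=best[1]
r.grip(.05,8); r.movep([*H,.23],q(ph)); r.move_l([*H,.136],max_speed=.1)
print(r.get_position(),r.get_time_s(),r.get_ft_force())
a,_=r.grab_frame("scene"); b,_=r.grab_frame("top")
ca=a[160:280,200:350]; cb=b[95:215,205:355]
save("pics/g1.png",np.vstack([ca,cb]),2.4)
E
```

```text
-0.51 [-0.111  0.327  1.558 -0.     1.257  0.399] [ 0.292  0.339  1.486 -0.     1.316  0.802]
1.06 [-0.111  0.327  1.558 -0.     1.257 -1.171] [ 0.292  0.339  1.486 -0.     1.316 -0.768]
2.6315926535897933 [-0.111  0.327  1.558 -0.     1.257 -2.743] [ 0.292  0.339  1.486 -0.     1.316 -2.34 ]
-2.081592653589793 [-0.111  0.327  1.558 -0.     1.257  1.97 ] [ 0.292  0.339  1.486 -0.     1.316  2.374]
(np.float64(0.802059571336784), -0.51)
[0.599 0.02  0.137] 5.8083 [0.043 0.537 0.603]
```

View pics/g1.png

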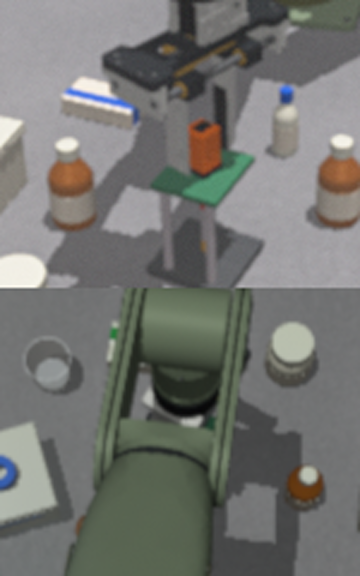

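The scene crop shows the handle between the two fingers, front finger at left and back finger at right, with the plate untouched. The top view is hidden by the arm. Closing gently.

Run:
```python
from h import *
np.set_printoptions(precision=4,suppress=True)
print(r.get_ft_force(),r.get_ft_torque())
r.grip(.0,8); print(r.get_opening(),r.get_ft_force(),r.get_ft_torque(),r.get_position())
p=np.array(r.get_position()); r.move_l([p[0],p[1],.265],max_speed=.1); r.pause(.3)
print(r.get_opening(),r.get_ft_force(),r.get_position(),r.get_time_s())
r.movep([.5604,.2585,.275],q(-.51)); r.pause(.5); print(r.get_position(),r.get_time_s(),r.get_opening(),r.get_ft_force())
for n in("scene","top"):
    im,d=r.grab_frame(n); np.savez(n+"1.npz",im=im,d=d)
    for th in("probe","probe_tip","probe_mark","guide_blue"): print(n,th,[(np.round(x["position"],1),round(float(x["p"]),2)) for x in r.spot_point(th,n)][:3])
    if n=="scene": a=im[100:300,290:490]
    else: b=im[70:270,105:305]
save("pics/g2.png",np.hstack([a,b]),2)
```

```text
[-0.6608  0.0918 -0.5564] [-0.0082 -0.1005  0.0293]
0.026017802644431782 [-0.8594  1.0063  0.9387] [-0.0264  0.0176  0.0093] [0.598  0.0201 0.1362]
0.026155019357841307 [ 0.3159 -1.433  -0.5981] [0.5979 0.0201 0.2646] 8.15
[0.5606 0.2581 0.275 ] 9.6083 0.025631196685715948 [ 0.72    0.3173 -2.075 ]
scene probe [(array([395.4, 182.3]), 0.7)]
scene probe_tip [(array([390.2, 222.5]), 0.72)]
scene probe_mark [(array([393.6, 198.3]), 0.67), (array([286.9, 270.1]), 0.32)]
scene guide_blue [(array([390.3, 240.6]), 0.78), (array([412.2, 165. ]), 0.75), (array([411.2, 199.5]), 0.64)]
top probe [(array([322.5, 127.1]), 0.63)]
top probe_tip []
top probe_mark []
top guide_blue [(array([203.3, 170.7]), 0.98)]
```

View pics/g2.png

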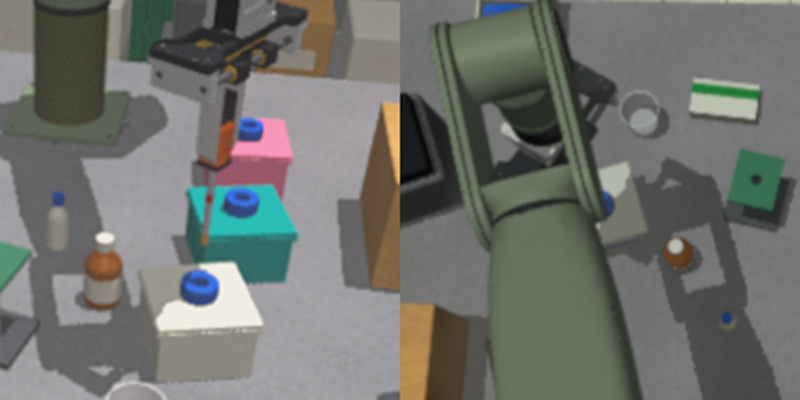

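Run:
```python
from h import *
np.set_printoptions(precision=4,suppress=True)
p=np.array(r.get_position()); print(p,r.get_ee_rot(),q(-.51)); n="scene"; K,R,t,k1=cal(n)
for nm,dz in(("top",.0288),("under",-.0212),("mark",-.0612),("tip",-.1212)): print(nm,proj(n,[p[0],p[1],p[2]+dz]), (R@[p[0],p[1],p[2]+dz]+t)[2])
print("collar",proj(n,[.5604,.2585,.1]))
im=np.load("scene1.npz")["im"]; d=np.load("scene1.npz")["d"]
print("depth near tip\n",d[214:226,384:398])
k=im[176:250,365:425]; save("pics/g3.png",k,8)
```

```text
[0.5604 0.2586 0.275 ] [ 0.8626  0.5059 -0.      0.    ] [np.float64(0.8626057172552555), np.float64(0.5058768393181746), 0, 0]
top [400.5586 160.589 ] 0.9444192364636919
under [397.8556 181.7369] 0.9717246816895847
mark [395.8176 197.804 ] 0.9935690378702989
tip [392.9476 220.6145] 1.0263355721413703
collar [390.5088 239.8758]
depth near tip
 [[1.2764 1.2691 1.2511 1.2414 1.229  1.2176 1.1894 1.0152 1.0111 1.0112
  1.0118 1.1778 1.178  1.177 ]
 [1.2813 1.2726 1.2534 1.2454 1.2351 1.2165 1.1898 1.0155 1.0126 1.0166
  1.0161 1.1742 1.1736 1.1762]
 [1.2836 1.266  1.2594 1.241  1.2355 1.2234 1.1936 1.0182 1.0162 1.0149
  1.017  1.1685 1.1714 1.1692]
 [1.2824 1.2676 1.2537 1.2433 1.2327 1.2162 1.213  1.0159 1.0182 1.0173
  1.0154 1.1631 1.1653 1.1668]
 [1.2865 1.2677 1.2545 1.2484 1.2369 1.2207 1.2111 1.0162 1.0187 1.0154
  1.0189 1.1699 1.1681 1.1695]
 [1.2829 1.2684 1.2585 1.2445 1.2283 1.2239 1.0216 1.0216 1.0195 1.0182
  1.1744 1.1686 1.1662 1.1738]
 [1.2825 1.2676 1.2497 1.2429 1.232  1.2203 1.0252 1.0189 1.0226 1.0194
  1.1703 1.169  1.1728 1.1683]
 [1.2842 1.2743 1.2561 1.245  1.2312 1.2231 1.2082 1.0248 1.0173 1.0251
  1.1683 1.1666 1.1732 1.1653]
 [1.2833 1.2708 1.2605 1.2484 1.2336 1.2233 1.2106 1.0201 1.022  1.0227
  1.1728 1.1738 1.1785 1.1797]
 [1.2807 1.2752 1.2574 1.2443 1.2338 1.2231 1.2088 1.1958 1.1879 1.1779
  1.1798 1.1749 1.1808 1.1792]
 [1.2803 1.2742 1.2566 1.2491 1.2327 1.222  1.2128 1.199  1.1872 1.1878
  1.1797 1.1836 1.1826 1.1751]
 [1.2785 1.2671 1.2597 1.2439 1.2362 1.2229 1.2123 1.2007 1.1917 1.1853
  1.1801 1.1839 1.1809 1.1815]]
```

View pics/g3.png

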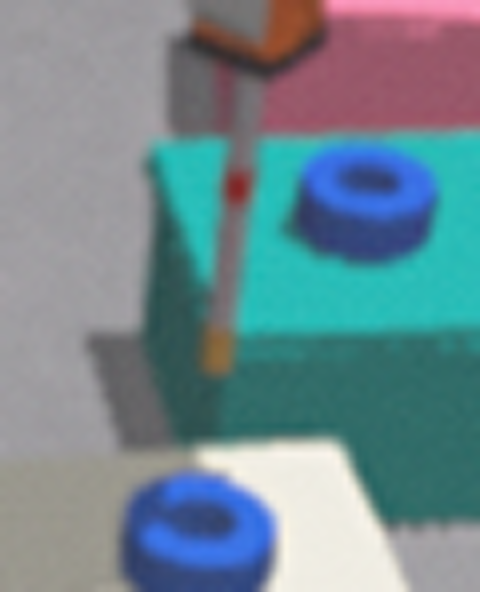

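The crop shows the rod upright: mark at about (394.3,198.9), tip at (391.5,222.5), collar mouth at about (389.5,240). Slope and depth match a vertical axis. I'll lower it until the tip is just above the mouth and measure the rod against the collar in the same image.

Run:
```python
from rfit import *
np.set_printoptions(precision=4,suppress=True)
p=np.array(r.get_position()); r.move_l([.5604,.2585,.2402],max_speed=.08); r.pause(.4)
n="scene"; im,d=r.grab_frame(n); np.savez("scene2.npz",im=im,d=d)
p=np.array(r.get_position()); print(p,r.get_ft_force(),r.get_time_s())
P=cloud(n,d)
# rod pixels: by depth, close to axis
rod=(np.hypot(P[...,0]-p[0],P[...,1]-p[1])<.02)&(P[...,2]>p[2]-.125)&(P[...,2]<p[2]-.03)&(d>0)
for row in range(190,245):
    c=np.where(rod[row])[0]
    if len(c)==0: continue
    z=np.median(P[row,c,2]); 
    if row%4==0: print(row,c.min(),c.max(),"mid",(c.min()+c.max())/2,"pred col",proj(n,[p[0],p[1],z])[0],"z",z,"xy",P[row,c,:2].mean(0))
hsv=cv2.cvtColor(im,cv2.COLOR_RGB2HSV).astype(int)
s=im.astype(float); ch=(s[...,2]-s[...,0])/(s.sum(-1)+30)
v,u=np.mgrid[0:420,0:560]; m=(ch>.17)&(abs(u-390)<16)&(abs(v-244)<18)
for row in range(234,256,2):
    c=np.where(m[row])[0]; 
    if len(c): print("collar",row,c.min(),c.max(),(c.min()+c.max())/2)
mm=m&(d>0)&(abs(P[...,2]-.099)<.004); print("collar cloud top mean",P[mm].mean(0),mm.sum())
print("pred collar top z.1",proj(n,[.5604,.2585,.1]),"left/right",[proj(n,[.5604+a*.2153*.022,.2585-a*.976*.022,.1])[0] for a in(1,-1)])
save("pics/g4.png",im[185:265,355:430],8)
```

```text
[0.5605 0.2585 0.2405] [ 0.1727 -0.019  -1.7659] 11.1417
200 393 395 mid 394.0 pred col 395.5552389671486 z 0.20916204730402468 xy [0.5626 0.2554]
204 393 395 mid 394.0 pred col 395.07628229394095 z 0.19939638636523788 xy [0.5629 0.2564]
208 392 395 mid 393.5 pred col 394.57794053366626 z 0.1891066619165923 xy [0.5636 0.2564]
212 391 395 mid 393.0 pred col 394.1430366674366 z 0.18001763116152772 xy [0.5646 0.2564]
216 391 394 mid 392.5 pred col 393.60921638358525 z 0.16871979840589166 xy [0.5638 0.2564]
220 391 393 mid 392.0 pred col 393.1772162640872 z 0.15946074992921827 xy [0.5664 0.2564]
224 390 393 mid 391.5 pred col 392.586535853481 z 0.14662935675941377 xy [0.5641 0.2564]
228 390 392 mid 391.0 pred col 392.130946753007 z 0.1365949009046393 xy [0.5645 0.2564]
232 389 392 mid 390.5 pred col 391.6516047996796 z 0.12590542757877954 xy [0.5657 0.2564]
collar 236 385 394 389.5
collar 238 382 397 389.5
collar 240 381 398 389.5
collar 242 381 398 389.5
collar 244 381 398 389.5
collar 246 381 397 389.0
collar 248 382 397 389.5
collar 250 384 395 389.5
collar cloud top mean [0.5644 0.2574 0.098 ] 152
pred collar top z.1 [390.5088 239.8758] left/right [np.float64(380.77378155451663), np.float64(400.27232576572953)]
```

View pics/g4.png

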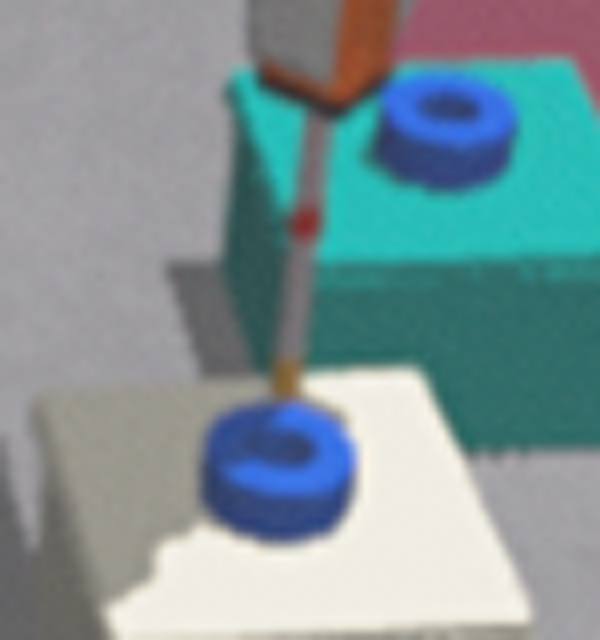

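The tip is directly above the bore. Rod and collar show the same lateral offset from prediction (-1.1 and -1.0 px), so they are aligned to about 0.3 mm laterally. I'll descend straight with a 0.6 mm x nudge and force checks.

Run:
```python
from h import *
np.set_printoptions(precision=4,suppress=True)
r.move_l([.561,.2586,.2402],max_speed=.02); r.pause(.2); f0=np.array(r.get_ft_force()); print(f0,r.get_opening())
for z in(.225,.21,.195,.18,.17,.1612):
    r.move_l([.561,.2586,z],max_speed=.05); f=np.array(r.get_ft_force()); print(z,f-f0)
    if np.linalg.norm((f-f0))>6: print("STOP"); break
r.pause(.5)
n="scene"; im,d=r.grab_frame(n); np.savez("scene3.npz",im=im,d=d)
p=np.array(r.get_position()); print(p,r.get_ft_force(),r.get_ft_torque(),r.get_opening(),r.get_time_s())
print([ (l,proj(n,[p[0]+.0039,p[1]+.001,p[2]-.0212+z])) for l,z in(("under",0),("bandtop",-.035),("mark",-.04))],proj(n,[.561,.2586,.1]))
save("pics/g5.png",im[195:265,355:430],8)
```

```text
[ 0.4035 -0.7017 -0.5378] 0.026202359852521145
0.225 [-0.108   0.4923 -0.3251]
0.21 [-0.1944  1.2846  1.0337]
0.195 [-0.2395  0.6918 -0.4559]
0.18 [-0.2178  1.0936 -0.2965]
0.17 [-0.9383  0.5497 -0.9617]
0.1612 [-0.1974  1.1371 -0.2996]
[0.561  0.2586 0.1613] [-0.0661  0.1869 -1.4205] [ 0.0225 -0.0344 -0.0183] 0.02638538868416576 14.6167
[('under', array([392.645 , 226.8665])), ('bandtop', array([391.08  , 239.3599])), ('mark', array([390.8617, 241.108 ]))] [390.5343 240.0391]
```

View pics/g5.png

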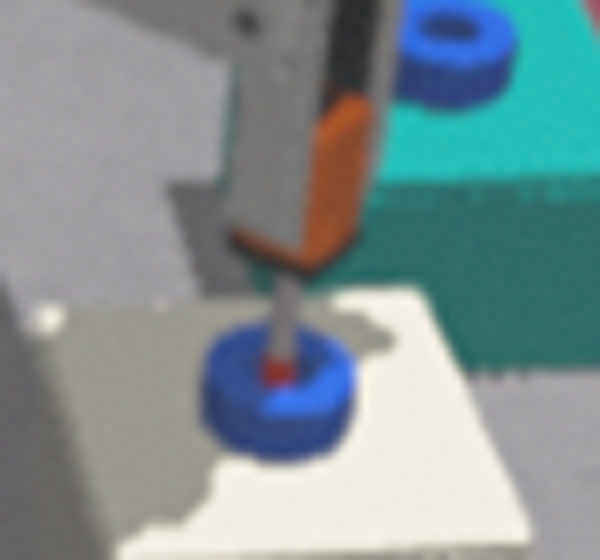

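The rod is inside the blue bore. Rod column in the crop is 281 against collar centre 278.5 (under 1 mm). The red band's top edge is at row 239.5 against 239.4 predicted for the band middle at the collar top. No contact force showed. Handing in.

Run:
```python
from h import *
print(np.abs(r.get_qd()).max(),r.get_opening(),r.get_position()); r.job_done()
```

```text
0.0014462524608924799 0.02638538868416576 [0.56103746 0.25860381 0.16128195]
the job is handed in; nothing more can be done
```

I lifted the orange probe out of its dock with an 8 N grip and lowered its rod straight down through the blue collar on the white tub. It was still held there when I handed the job in at about 15 s.

**Last checks:**
- **Centring:** the rod is within about 1 mm of the collar's centre sideways in the scene camera. Towards and away from that camera it is only known to 1–2 mm.
- **Depth:** the top edge of the red band is within 0.2 px of where it should be with the band level with the collar's top.
- **Upright and still:** the rod looked vertical before the descent, and the joints were practically still at hand-in (at most 0.0014 rad/s).
- **Contact:** force changes during the descent stayed under 2 N, which is sensor noise level, and the finger opening stayed at about 26 mm.

**Disagreements and limits:**
- **Camera offset:** the two cameras differed by 2–3 mm on the collar's position. I aligned the rod to the collar within one image so that error cancels sideways.
- **Handle angle:** the scene camera alone fitted the handle's angle poorly. I used the top camera's value, and the jaws closed flat on the handle.
- **Top view:** the arm hid the collar from the top camera at the end, so the final check comes from the scene camera only.
- **Other stock:** I did not check the other items after the move, but all carrying was done above their height.

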